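# Pin the plates of a flow cell

### The job

The plates of the small flow cell have swung out of line on their fixed post. Line up the holes at their free ends over the hole in the grey base and pass the brass-handled alignment rod from its stand down through all of them, fully home, so that its collar sits on the aluminium cover, and let go of it. One of the hidden plates is brittle graphite, so feel your way and press gently, never force the rod, and leave the bottles and the beaker alone.

Things in the scene. Friction and masses are not known exactly. Their poses are not given: they have to be found in the camera images.
- cell_base: Fixed grey bottom end plate of the flow cell, flat on the bench: 150 (x) x 90 (y) x 22 mm. Origin: centre of its underside; x along the cell, z up. A fixed post stands on it at x = -40 mm, its rod hole is at x = +40 mm (both y = 0). Three loose plates lie on it, threaded on the post: black graphite frame, white frame, then the aluminium cover on top.
- base_hole (a point): Centre of the mouth of the rod hole in the base's top face, 22 mm above the bench; 11.6 mm diameter, vertical, straight through the base. Axes as the base: x away from the post, y across the cell. At the start the rod hole of each loose plate lies up to 13 mm to either side (y) of it, each plate independently.
- post_foot (a point): Foot of the steel post, on the base's top face; 10 mm thick, 36 mm tall. The loose plates swing round it, 0.8 mm slack all round. Each is a 112 mm strip, 16 mm longer than its holes at both ends: post hole and rod hole 80 mm apart, both 11.6 mm wide, on its centre line. They are smooth and drag lightly on one another (under 1 N); a rod standing in a plate's hole carries it along.
- white_level (a point): Point on the line of the base hole at the height of the white frame's top, 38 mm above the bench (fixed to the base). The white plastic frame on the black graphite one (top 30 mm above the bench): both 30 mm wide, 8 mm thick, mostly hidden under the cover, not tracked. Even with the cover in line, each can lie 5 mm off to a side under its edges, and the rod's point then lands on it.
- cover: Loose aluminium top end plate, 112 x 40 x 10 mm, with two blue hose fittings (15 mm thick, 18 mm tall) standing on it 24 and 56 mm from the post hole. Origin: centre of its post hole on its underside, 38 mm above the bench when the stack lies flat; x points to its rod hole, z up. The post stands 10 mm above its top face.
- cover_hole (a point): Centre of the mouth of the cover's rod hole in its top face (48 mm above the bench), 11.6 mm diameter, 80 mm from the post hole.
- rod: Loose alignment rod, 81 mm long, about 70 g, upright in its stand, point down. Origin: centre of its flat point; z up to the handle. Steel shank 10 mm thick, 45 mm long, its end tapering over the last 2.5 mm to 8 mm; above it a brass collar 23 mm across, 4 mm thick. Fully home, the collar rests on the cover and the point is 3 mm above the bench.
- rod_grip (a point): On the rod's axis, 71 mm above its point, where to hold it: in the round brass handle, 16 mm thick and 32 mm tall, which reaches from the collar's top (49 mm above the point) to 81 mm. Fingertips 19 mm lower still clear the collar by 3 mm.
- rod_stand: Fixed black stand block, 70 x 50 x 50 mm, in which the rod stands with its collar on the block's top; origin: centre of its underside; the rod's hole, 14 mm diameter and vertical, is at x = -15 mm in its frame.
- bottle_a: Loose small clear bottle with blue cap, 54 mm across, 105 mm tall; origin: centre of its foot. Leave it alone.
- bottle_b: A second bottle like it. Leave it alone.
- beaker: Loose glass beaker, 60 mm across, 75 mm tall; origin: centre of its foot. Leave it alone.
There are look-alikes about, which are no part of the job. There is more than one size of the rod; the one meant has the size given above. What is shaped like the cover but red is not meant.

How it is judged:
By the outcome, as a careful person would: the job done as asked, in the order asked, and still so for the second after the job is handed in, with the robot touching nothing.
It also fails if it takes over 67 s, if anything falls off the work surface, if the arm or the gripper's body presses on something with over 40 N, if the wrist force passes 120 N, or if a joint passes its speed limit or range.

### The arm

A 6-joint arm with a two-finger parallel gripper is mounted at the origin on the work surface. World frame = base frame: x ahead of the robot, y to its left, z up, the work surface at z = 0. Lengths are in mm, angles in rad, forces in N, time in s.
With the tool pointing down it reaches from about 350 to 775 mm from the base axis. Payload 7.3 kg.
Tool frame: the origin (TCP) lies on the mounting face of the last link; the fingertips stand 178 mm ahead of it and the grasp point (between the pads) lies 159 mm ahead of it; z points along the fingers, y is the line along which they close (so a half turn about z gives the same grasp; the last joint's range is limited). The gripper opens to 92 mm and grips with 3 to 60 N. Pads are 19 mm wide; open, the fingers measure 130 mm over their backs; the gripper's body (75 mm by 190 mm) begins 47 mm behind the grasp point.
Start: joints at [-1.319, 0.342, 1.524, -0, 1.275, -0.146], TCP at [203.4, -484, 404.741] pointing down, gripper open.
Joint ranges: [-2.53, 2.53], [-0.77, 2.02], [0.04, 2.7], [-1, 4.14], [0.28, 2.66], [-3.11, 3.11]. Speed limits (rad/s): [2.57, 2.57, 3.14, 3.14, 3.14, 3.14].

### API

Orientations are given as [roll, pitch, yaw] about the fixed x, y, z axes, in that order (R = Rz(yaw) Ry(pitch) Rx(roll)).
In Python, from plant import bot, vision gives the robot as it stands. The module is installed in compiled form; this text tells all that it offers.
- The arm moves only by the shell command python3 -m crank FILE, which reads ROWS from the file FILE. ROWS is a JSON list that holds a single list of rows (three levels of brackets), with 1 to 5 rows, each of 5 numbers: the finger opening in mm, then dx, dy, dz in mm, then a turn about the tool's z in rad; each row is the pose to reach, as a shift and turn from the pose commanded when the command began, along the tool's axes at that moment; what a row does not reach only later rows make up. A row lasts 1/8 s, in which the tool goes at most 62.5 mm and 0.188 rad, less where a joint would pass 70% of its speed; a pose out of reach is approached as far as the arm can. The fingers move at their own pace and stop on an object; the grip force is fixed at half the most. Time passes only in rows, so rows that do not move let the fingers close. It prints the time, the measured TCP pose, the force, the opening and the grip force at its end. Input that does not fit is refused with a message, and nothing moves.
- bot.get_obs(): the state, without advancing time (a new reading comes with each control period).
- vision.capture(name): name is "scene" or "top"; returns a dict with "color" (420x560x3 uint8, red, green, blue), "K" (3x3 intrinsics, pixels), "R" (3x3) and "t" (3): a world point X has camera coordinates R X + t. Camera axes: x right, y down, z forward; pixel columns grow to the right and rows downward; lengths in mm; the calibration is good to about 2 mm. A picture is of the moment at which its call begins. There is no depth.
- bot.close_job(): hands the job in; it is judged then, once.
The state is a dict: "time": time; "joint_positions": joint angles; "dq": joint speeds; "tau": joint torques, N m; "tool_pos": TCP position; "tcp_rot": TCP orientation; "contact_force": force on the tool from outside, world axes, zero at the start; "moment": the same for the moment, N m; "grip_width": finger opening in mm; "finger_force": force on a finger pad.
Only numpy, scipy, OpenCV 4.12 (cv2) and the standard library are available. Lean on these libraries where they do the work, as an engineer would, in place of code of your own. Each camera call takes 0.05 s, during which the arm holds its last target. There are 200 camera calls.

## Working session

There is one attempt and no reset: what is moved stays moved. The work goes in short steps, Python scripts to look and compute and a shell command to move; the robot and the scene stay as the last step left them, time stands still between calls to the robot, and variables do not carry over. Pictures are saved under pics/ and viewed, at most 10 in all, crops included, and the job is handed in when it is done.

```bash
mkdir -p pics
python3 - <<'E'
from plant import bot, vision
import cv2,numpy as np
for n in("scene","top"):
    c=vision.capture(n); cv2.imwrite(f"pics/{n}0.png",c["color"][:,:,::-1]); print(n,c["K"].round(1).tolist(),c["R"].round(4).tolist(),c["t"].round(1).tolist())
print(bot.get_obs())
E
```

```text
scene [[533.0, 0.0, 288.2], [0.0, 533.0, 206.7], [0.0, 0.0, 1.0]] [[0.1582, 0.9874, 0.0058], [0.5204, -0.0784, -0.8503], [-0.8391, 0.1375, -0.5262]] [-65.6, -210.1, 1593.2]
top [[410.2, 0.0, 278.4], [0.0, 410.2, 218.8], [0.0, 0.0, 1.0]] [[-0.001, -0.9998, 0.0188], [-0.9888, -0.0018, -0.1492], [0.1492, -0.0187, -0.9886]] [-12.6, 569.4, 942.1]
{'time': 0.1, 'joint_positions': array([-1.31901513e+00,  3.42649949e-01,  1.52489129e+00, -4.34786754e-05,
        1.27538013e+00, -1.45976333e-01]), 'dq': array([ 5.23655402e-04, -2.19568086e-03, -1.93700300e-03, -7.08258299e-04,
       -7.92460518e-05,  4.22435255e-04]), 'tau': array([ 9.96646049e-04, -4.32002270e+01, -2.44694513e+01,  7.18848361e-02,
        5.26726688e-02, -4.95412087e-05]), 'tool_pos': array([ 203.35862202, -483.89552358,  404.12644421]), 'tcp_rot': array([-3.14027203e+00, -1.52135587e-04,  3.97770110e-01]), 'contact_force': array([ 0.6856846 , -0.3442475 ,  0.02260548]), 'moment': array([-0.02061728, -0.00763485,  0.04386596]), 'finger_force': 0.0, 'grip_width': 91.85560645230663}
```

View pics/scene0.png

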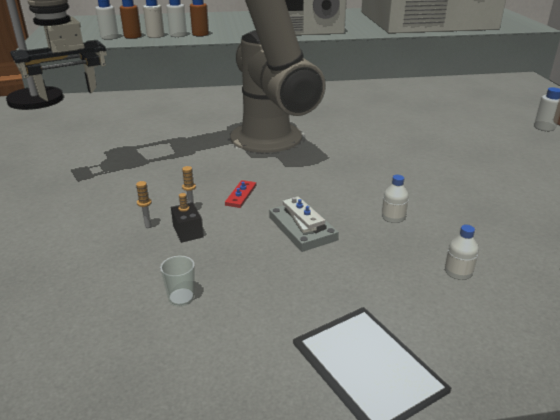

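View pics/top0.png

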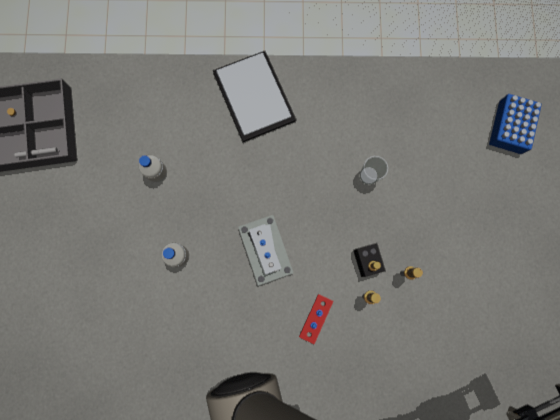

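Run:
```python
import cv2,numpy as np
s=cv2.imread("pics/scene0.png");t=cv2.imread("pics/top0.png")
def crop(i,x,y,w,h,k): return cv2.resize(i[y:y+h,x:x+w],None,fx=k,fy=k,interpolation=cv2.INTER_CUBIC)
a=np.vstack([np.hstack([crop(t,230,210,80,60,5)[:300],crop(s,265,190,80,60,5)]),np.hstack([crop(t,350,238,80,60,5),crop(s,130,162,80,80,5)[:300]])])
a=np.vstack([np.hstack([crop(t,230,210,80,80,5)[:,:400],crop(s,265,190,80,60,5)[:, :400].copy() if 0 else cv2.copyMakeBorder(crop(s,265,190,80,60,5),0,100,0,0,0)])])
b=np.hstack([crop(t,350,240,80,65,3),cv2.copyMakeBorder(crop(s,130,162,80,80,3)[:195],0,0,0,0,0)])
b=cv2.copyMakeBorder(b,0,0,0,800-b.shape[1],0)
cv2.imwrite("pics/crop1.png",np.vstack([a,b]))
```

```text
(no output)
```

View pics/crop1.png

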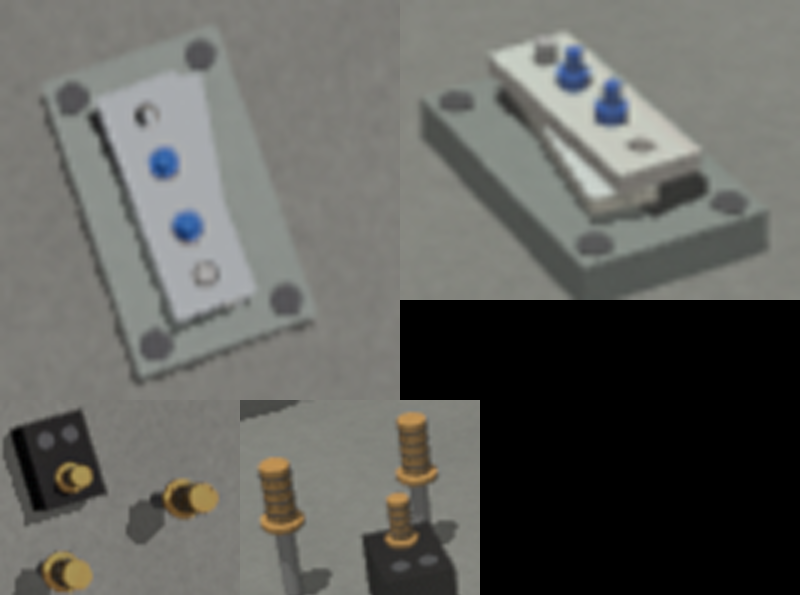

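The upper-left crop is the top view. It shows the post at about pixel (271,264) and the cover's rod hole at about (259,232). The small rod, which is the one meant, stands in the black block at about (375,265). The white frame sticks out towards −y and the black one towards +y. Next I measure positions by triangulation.

```bash
cat > h.py <<'E'
import cv2,numpy as np
from plant import bot,vision
from scipy.optimize import least_squares
def cap(n,save=None):
    c=vision.capture(n)
    if save: cv2.imwrite(f"pics/{save}",c["color"][:,:,::-1])
    return c
def proj(c,X):
    p=c["K"]@(c["R"]@np.asarray(X,float)+c["t"]); return p[:2]/p[2]
def tri(obs,z=None):
    f=lambda X:np.concatenate([proj(c,X if z is None else [X[0],X[1],z])-p for c,p in obs])
    r=least_squares(f,[450,0,30] if z is None else [450,0]); return r.x,np.sqrt(np.mean(r.fun**2))
def blobs(mask,x,y,w,h,amin=4):
    m=np.zeros_like(mask,dtype=np.uint8); m[y:y+h,x:x+w]=mask[y:y+h,x:x+w]
    n,_,st,ce=cv2.connectedComponentsWithStats(m)
    return [(ce[i].round(2).tolist(),int(st[i,4]),st[i,:4].tolist()) for i in range(1,n) if st[i,4]>=amin]
def masks(c):
    hsv=cv2.cvtColor(c["color"],cv2.COLOR_RGB2HSV); H,S,V=[a.astype(int) for a in cv2.split(hsv)]
    return dict(blue=(H>100)&(H<130)&(S>110), brass=(H>8)&(H<28)&(S>90), dark=(V<105)&(S<60),bright=(V>165)&(S<50)),V
E
python3 - <<'E'
from h import *
W={"top":dict(blue=(250,230,30,40),dark=(235,212,60,75),brass=(350,250,40,25)),"scene":dict(blue=(285,190,40,40),dark=(268,200,75,50),brass=(172,188,25,30))}
for n in W:
    c=cap(n); m,V=masks(c)
    for k,w in W[n].items():
        print(n,k,*blobs(m[k],*w),sep="\n  ")
    if n=="top": print(V[224:242,250:268]); print(V[255:272,262:282]); print(V[256:275,364:386])
    else: print(V[192:206,366:382][:0])
E
```

```text
top
  blue
  ([262.17, 242.0], 23, [260, 240, 5, 5])
  ([267.0, 254.83], 23, [265, 253, 5, 5])
top
  dark
  ([269.5, 220.69], 26, [267, 218, 6, 6])
  ([244.03, 229.57], 30, [241, 227, 7, 6])
  ([244.84, 249.86], 58, [238, 229, 14, 40])
  ([253.85, 247.61], 61, [247, 232, 15, 36])
  ([257.6, 232.8], 5, [257, 232, 2, 3])
  ([286.8, 269.67], 30, [284, 267, 6, 6])
  ([263.55, 276.11], 56, [258, 269, 18, 13])
  ([261.51, 281.07], 41, [253, 273, 25, 14])
  ([289.6, 274.6], 5, [288, 274, 4, 2])
top
  brass
  ([373.94, 265.34], 110, [368, 260, 13, 11])
[[142 143 143 143 144 142 142 142 144 143 144 147 154 157 161 153 146 148]
 [144 144 143 143 143 142 142 143 145 149 155 165 169 171 174 169 165 168]
 [145 145 143 142 143 143 147 156 165 167 170 174 174 174 175 175 174 175]
 [145 144 144 147 153 156 165 170 174 175 175 175 175 175 174 175 175 175]
 [149 153 155 165 169 171 174 175 175 175 174 174 175 174 174 174 174 174]
 [166 169 170 174 174 174 174 175 174 173 175 176 175 174 174 174 174 174]
 [175 175 175 175 175 175 175 171 153 146 161 173 175 175 174 174 174 174]
 [173 176 175 174 175 17
[... 3838 characters left out ...]
  39  38  39  37  39  39  38  40  40  42  47  54  72 106 111 114
  125 126 126 124]
 [ 13  35  39  38  40  38  40  40  43  53  57  66  67  71  91 123 123 123
  127 128 126 124]]
scene
  blue
  ([298.96, 204.04], 24, [297, 200, 5, 8])
  ([306.74, 210.65], 23, [304, 206, 6, 8])
scene
  dark
  ([293.71, 200.57], 7, [292, 200, 4, 2])
  ([306.98, 224.26], 167, [284, 207, 43, 28])
  ([275.65, 209.95], 20, [273, 208, 7, 4])
  ([302.74, 236.18], 545, [269, 211, 69, 39])
  ([299.25, 218.0], 4, [298, 217, 3, 3])
  ([330.29, 230.33], 21, [327, 229, 7, 4])
  ([303.39, 238.57], 23, [301, 237, 6, 4])
scene
  brass
  ([187.95, 188.59], 22, [183, 188, 11, 3])
  ([182.72, 202.97], 126, [178, 193, 12, 19])
[]
```

Run:
```python
from h import *
T=cap("top");S=cap("scene")
sc=[((269.5,220.69),(303.39,238.57)),((244.03,229.57),(330.29,230.33)),((286.8,269.67),(275.65,209.95))]
for t,s in sc:
    print("screw",*[np.round(q,1) for q in tri([(T,t),(S,s)])],"top@22",tri([(T,t)],22)[0].round(1),"scene@22",tri([(S,s)],22)[0].round(1))
for t,s in [((262.17,242),(306.74,210.65)),((267,254.83),(298.96,204.04))]:
    print("blue",*[np.round(q,1) for q in tri([(T,t),(S,s)])],"top@58",tri([(T,t)],58)[0].round(1))
print("hole@48",tri([(T,(258.9,232.3))],48)[0],tri([(S,(313.1,218.6))],48)[0]," posthole@48",tri([(T,(270.7,264.3))],48)[0])
# rod: handle top face disc in top; in scene top ellipse
m,V=masks(S); print(V[190:215,175:193])
print("handletop@86",tri([(T,(376.6,265.1))],86)[0])
```

```text
screw [567.8   8.   21.9] 0.3 top@22 [568.    8.9] scene@22 [567.8   7.3]
screw [545.8  70.2  21.5] 0.2 top@22 [546.  71.] scene@22 [546.5  69.3]
screw [448.7 -33.6  22. ] 0.2 top@22 [448.8 -33. ] scene@22 [448.5 -34.2]
blue [512.4  24.9  54.3] 0.3 top@58 [512.2  25.8]
blue [482.3  13.5  53.7] 0.3 top@58 [482.2  14.4]
hole@48 [536.24101925  33.91477548] [535.33632195  33.54249555]  posthole@48 [460.64402049   5.76466647]
[[132 132 133 133 133 133 133 131 126 121 116 107 107 104  99  93  88 101]
 [133 135 134 134 133 134 133 133 130 127 123 104  88  87  86  82  79  99]
 [133 134 135 136 137 136 136 133 134 133 132 117  84  84  83  82  78  99]
 [135 135 135 136 144 162 176 175 175 172 158 122  84  82  85  82  79  98]
 [134 134 134 146 170 185 189 188 188 187 169 120  84  83  85  83  79  92]
 [133 134 133 140 165 186 190 189 187 178 148  98  85  84  85  83  79  90]
 [134 133 131 125 127 148 156 156 145 126 100  78  87  86  85  84  80  85]
 [134 134 134 124 106 114 121 121 113  95  71  75  93  85  85  84  80  84]
 [135 136 136 127 102  87  91  91  89  79  72  81  94  85  85  84  81  84]

[... 543 characters left out ...]
102 102  94  99  92  83  79  71  85 101  78  47  47  47]
 [ 47  44  49  93 138 121  94  93  86  85  88  88 124 147  86  47  46  47]
 [ 44  45  54 115 171 160 123 115 103 104 116 141 162 140  72  47  48  48]
 [ 45  44  47  78 132 165 169 169 170 170 169 166 140  96  52  47  48  49]
 [ 46  45  44  53  83 116 129 131 133 130 125 117  86  58  46  46  48  47]
 [ 47  46  46  47  52  66  76  80  80  78  72  65  51  46  47  48  48  46]
 [ 45  45  45  45  46  48  50  52  51  52  50  46  47  47  47  47  48  49]
 [ 45  46  45  46  45  46  45  46  46  47  46  46  47  46  48  50  55  62]
 [ 46  46  46  46  46  47  46  47  48  48  47  47  46  46  54  70  80  82]]
handletop@86 [ 457.27251543 -234.22945138]
```

Run:
```python
from h import *
T=cap("top");S=cap("scene")
print("rod top",tri([(T,(376.7,265.1)),(S,(181.3,194.4))]))
# neighbours: handle tops from crops (scale 3)
f=lambda x,y,ox,oy:((x+.5)/3-.5+ox,(y+.5)/3-.5+oy)
for t,s in [((203,98),(173,19)),((76,173),(36,65))]:
    print("nb same order",tri([(T,f(*t,350,240)),(S,f(*s,130,162))])[0].round())
for t,s in [((203,98),(36,65)),((76,173),(173,19))]:
    print("nb swapped",tri([(T,f(*t,350,240)),(S,f(*s,130,162))]))
```

```text
rod top (array([ 457.2473902 , -236.07416456,   85.03399844]), np.float64(0.4137713224106726))
nb same order [ 441. -260.  152.]
nb same order [ 383. -282.   64.]
nb swapped (array([ 440.47823208, -317.48931246,  109.74874567]), np.float64(0.10873999674735023))
nb swapped (array([ 386.43583555, -222.02349005,  110.64044665]), np.float64(0.07994883989562808))
```

```bash
echo '[[[92, 50, -20, 15, 0.061], [60, 100, -40, 30, 0.061], [50, 150, -59, 50, 0.061], [50, 200, -79, 65, 0.061], [50, 250, -99, 80, 0.061]]]' > rows.txt && python3 -m crank rows.txt; python3 -c "
from h import *
o=bot.get_obs();print(o['tool_pos'],o['tcp_rot'],o['contact_force'])"
```

```text
time: 1.02
tool_pos: [396.6, -294.6, 324.4]
tcp_rot: [3.141, -0.0, 0.337]
contact_force: [0.9, -0.7, 0.6]
grip_width: 56.3
finger_force: 0.0
[ 396.60451461 -294.59288572  324.42733289] [ 3.14091191e+00 -2.86875988e-04  3.36576243e-01] [ 0.88534107 -0.67611286  0.62784702]
```

```bash
echo '[[[50, 40, -18, 0, 0], [50, 77, -36, 0, 0], [50, 77, -36, 20, 0], [50, 77, -36, 20, 0], [50, 77, -36, 20, 0]]]' > rows.txt && python3 -m crank rows.txt
python3 - <<'E'
from h import *
for i in range(2):
    T=cap("top",f"t1_{i}.png");S=cap("scene",f"s1_{i}.png")
    o=bot.get_obs();print(o['time'],o['tool_pos'],o['tcp_rot'],o['contact_force'])
E
```

```text
time: 1.65
tool_pos: [456.3, -236.9, 305.2]
tcp_rot: [3.141, -0.0, 0.336]
contact_force: [0.7, -0.7, 0.9]
grip_width: 50.2
finger_force: 0.0
1.75 [ 456.18664159 -237.0549557   305.4583127 ] [ 3.14047793e+00 -6.59757090e-04  3.35808940e-01] [ 0.08987145 -0.16223285  0.19119798]
1.85 [ 456.15264611 -236.95609514  305.34656298] [ 3.14059721e+00 -6.18180633e-04  3.35853299e-01] [-0.14616813 -0.02810959  0.18148199]
```

```bash
echo '[[[50, 1.4, -0.9, 35, 0], [50, 1.4, -0.9, 70, 0], [50, 1.4, -0.9, 70, 0], [30, 1.4, -0.9, 70, 0], [20, 1.4, -0.9, 70, 0]]]' > rows.txt && python3 -m crank rows.txt; echo '[[[10, 0, 0, 0, 0], [10, 0, 0, 0, 0], [10, 0, 0, 0, 0], [10, 0, 0, 0, 0]]]' > rows.txt && python3 -m crank rows.txt
```

```text
time: 2.48
tool_pos: [457.8, -235.5, 236.3]
tcp_rot: [3.139, -0.002, 0.337]
contact_force: [-0.4, -0.0, -0.5]
grip_width: 34.4
finger_force: 0.0
time: 2.98
tool_pos: [457.5, -235.3, 235.3]
tcp_rot: [3.141, -0.001, 0.337]
contact_force: [-0.9, 0.5, 5.9]
grip_width: 15.5
finger_force: 30.0
```

```bash
echo '[[[10, 0, 0, -30, 0], [10, 0, 0, -60, 0], [10, 0, 0, -85, 0], [10, 0, 0, -85, 0]]]' > rows.txt && python3 -m crank rows.txt
python3 - <<'E'
from h import *
T=cap("top","t2.png");S=cap("scene","s2.png")
o=bot.get_obs();print(o['time'],o['tool_pos'],o['tcp_rot'],o['contact_force'],o['grip_width'])
X=o['tool_pos']; 
for n,c in(("T",T),("S",S)): print(n,[proj(c,X+[0,0,d]).round(1).tolist() for d in(-159,-230)])
E
```

```text
time: 3.48
tool_pos: [457.6, -235.3, 321.0]
tcp_rot: [3.139, -0.002, 0.337]
contact_force: [0.1, -0.2, -1.0]
grip_width: 15.5
finger_force: 30.0
3.575 [ 457.05605095 -234.93789261  318.86609163] [-3.14068999e+00  7.25148252e-04  3.36851480e-01] [ 0.49242888 -0.47157089 -1.32320352] 15.118158597982786
T [[386.0, 263.9], [377.2, 265.1]]
S [[178.8, 162.9], [182.2, 192.9]]
```

```bash
echo '[[[10, 36, -50, 0, 0], [10, 72, -100, 0, 0], [10, 108, -150, 0, 0], [10, 144, -200, 5, 0], [10, 162.4, -227.6, 20, 0]]]' > rows.txt && python3 -m crank rows.txt; echo '[[[10, 0, 0, 8, 0], [10, 0, 0, 8, 0]]]' > rows.txt && python3 -m crank rows.txt
python3 - <<'E'
from h import *
T=cap("top","t3.png");S=cap("scene","s3.png")
o=bot.get_obs();print(o['time'],o['tool_pos'],o['tcp_rot'],o['contact_force'],o['grip_width'])
X=o['tool_pos']
for n,c in(("T",T),("S",S)): print(n,[proj(c,X+[0,0,d]).round(1).tolist() for d in(-159,-230)])
i=cv2.imread("pics/s3.png");j=cv2.imread("pics/t3.png")
r=lambda a:cv2.resize(a,None,fx=5,fy=5,interpolation=cv2.INTER_CUBIC)
cv2.imwrite("pics/c3.png",np.hstack([r(i[150:270,270:350]),r(j[170:290,230:310])]))
E
```

```text
time: 4.2
tool_pos: [535.6, 36.2, 298.4]
tcp_rot: [-3.141, 0.001, 0.339]
contact_force: [0.5, -1.1, -1.4]
grip_width: 15.0
finger_force: 30.0
time: 4.45
tool_pos: [534.9, 33.0, 290.0]
tcp_rot: [-3.141, 0.004, 0.337]
contact_force: [0.8, 1.2, 0.3]
grip_width: 15.5
finger_force: 30.0
4.55 [535.28522717  32.25397642 291.40133138] [-3.14155721e+00  8.55942578e-04  3.35418948e-01] [ 0.85068902 -0.33915916 -1.05760221] 15.442539809944076
T [[258.6, 228.2], [259.4, 232.0]]
S [[313.7, 183.7], [312.7, 213.3]]
```

View pics/c3.png

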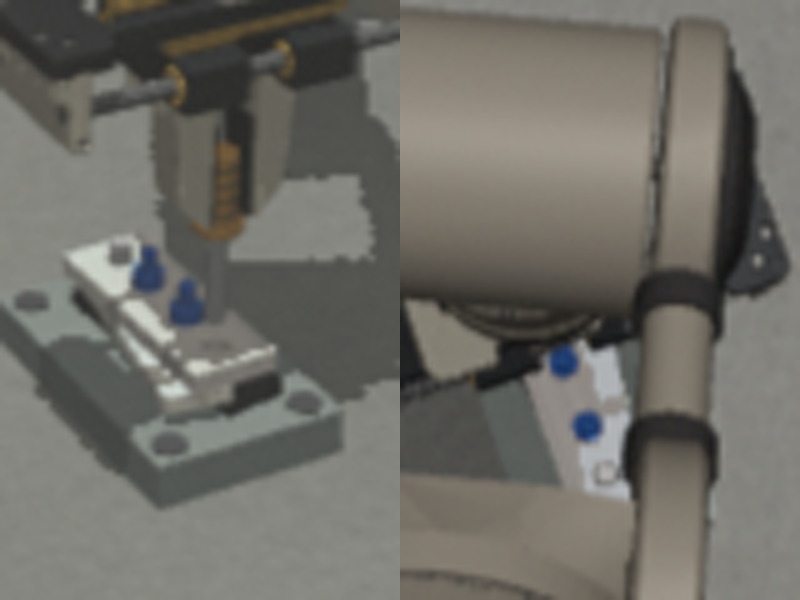

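Run:
```python
import cv2
i=cv2.imread("pics/s3.png")
cv2.imwrite("pics/c4.png",cv2.resize(i[174:229,290:350],None,fx=10,fy=10,interpolation=cv2.INTER_CUBIC))
g=cv2.cvtColor(i,cv2.COLOR_BGR2GRAY)
for r in list(range(190,223,1)): print(r,g[r,305:325].tolist())
```

```text
190 [90, 99, 100, 100, 100, 100, 95, 79, 68, 71, 70, 65, 56, 45, 52, 77, 103, 111, 116, 131]
191 [87, 96, 100, 100, 100, 100, 93, 74, 72, 79, 77, 72, 60, 48, 51, 77, 104, 117, 130, 135]
192 [84, 89, 97, 101, 100, 100, 91, 71, 74, 79, 76, 69, 65, 58, 59, 82, 109, 125, 134, 133]
193 [83, 84, 88, 95, 100, 101, 92, 72, 71, 72, 70, 71, 77, 86, 100, 116, 124, 131, 133, 133]
194 [82, 83, 83, 87, 96, 101, 93, 75, 78, 78, 78, 79, 83, 100, 121, 133, 133, 133, 133, 133]
195 [81, 81, 79, 77, 85, 95, 93, 82, 84, 84, 83, 86, 86, 99, 122, 132, 132, 133, 133, 133]
196 [81, 81, 81, 79, 78, 82, 87, 87, 89, 90, 86, 84, 87, 109, 127, 132, 132, 132, 133, 133]
197 [83, 83, 82, 82, 81, 80, 80, 85, 86, 84, 86, 93, 108, 127, 132, 132, 132, 133, 133, 133]
198 [83, 83, 82, 84, 83, 83, 84, 86, 88, 86, 92, 115, 127, 132, 133, 134, 134, 134, 133, 131]
199 [82, 83, 82, 83, 83, 83, 86, 87, 88, 88, 102, 129, 132, 131, 130, 132, 132, 132, 132, 132]
200 [82, 81, 83, 83, 84, 82, 81, 86, 88, 88, 102, 132, 132, 132, 132, 132, 131, 131, 131, 132]
201 [84, 82, 82, 83, 83, 81, 80, 86, 89, 88, 101, 129, 131, 131, 131, 132, 1
[... 1267 characters left out ...]
122, 121, 120, 120, 119, 121, 121, 120, 119, 118, 115, 109, 96, 84, 83, 82]
217 [126, 119, 121, 120, 121, 121, 121, 117, 117, 118, 119, 120, 120, 119, 118, 115, 111, 99, 85, 83]
218 [121, 119, 119, 120, 117, 110, 106, 108, 107, 105, 108, 116, 120, 120, 119, 117, 114, 110, 102, 94]
219 [125, 120, 119, 119, 117, 109, 102, 106, 106, 101, 100, 109, 118, 119, 122, 126, 125, 124, 141, 159]
220 [165, 126, 119, 119, 117, 115, 114, 113, 111, 111, 113, 115, 120, 128, 152, 185, 186, 174, 154, 148]
221 [131, 121, 122, 126, 126, 126, 123, 117, 117, 120, 127, 126, 147, 182, 180, 166, 149, 139, 126, 116]
222 [99, 114, 149, 187, 189, 188, 172, 130, 125, 147, 177, 165, 151, 147, 138, 123, 114, 116, 116, 110]
```

View pics/c4.png

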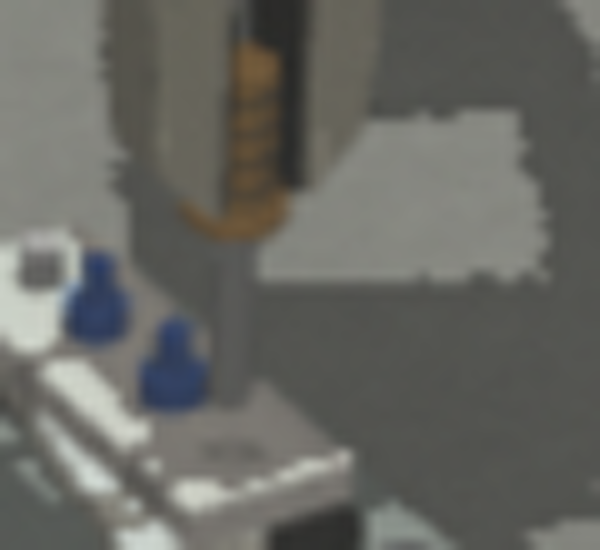

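```bash
echo '[[[10, 0, 0, 5, 0], [10, 0, 0, 10, 0], [10, 0, 0, 10, 0], [10, 0, 0, 10, 0]]]' > rows.txt && python3 -m crank rows.txt
python3 - <<'E'
from h import *
P=[];F=[]
for k in range(4):
    S=cap("scene","s5.png");o=bot.get_obs();P.append(o['tool_pos']);F.append(o['contact_force'])
P=np.array(P);print(P.round(2),np.round(F,2),o['tcp_rot'])
X=P[1:].mean(0);print(X,proj(S,X-[0,0,230]),proj(S,[535.3,33.2,48]))
g=cv2.cvtColor(S["color"],cv2.COLOR_RGB2GRAY)
for r in range(208,224): print(r,g[r,305:325].tolist())
E
```

```text
time: 5.05
tool_pos: [535.4, 33.2, 281.8]
tcp_rot: [3.141, -0.0, 0.337]
contact_force: [0.3, 0.3, -1.2]
grip_width: 15.3
finger_force: 30.0
[[535.44  33.27 281.82]
 [535.45  33.31 281.87]
 [535.45  33.35 281.86]
 [535.44  33.35 281.84]] [[ 0.07  0.4  -0.72]
 [ 0.55  0.64 -0.88]
 [-0.42 -0.39 -0.17]
 [ 0.06  0.51 -1.04]] [ 3.14135864e+00 -2.80949648e-04  3.36879127e-01]
[535.44772109  33.33521255 281.85831052] [313.069489   217.09832805] [312.93716541 218.60395041]
208 [90, 63, 63, 73, 97, 109, 91, 86, 89, 88, 82, 80, 83, 84, 83, 84, 82, 83, 84, 84]
209 [81, 62, 62, 67, 87, 102, 91, 86, 90, 88, 81, 79, 83, 84, 84, 83, 84, 84, 85, 83]
210 [66, 60, 61, 62, 71, 81, 85, 87, 90, 87, 81, 78, 83, 84, 83, 84, 84, 84, 83, 83]
211 [63, 64, 63, 64, 66, 73, 83, 86, 89, 86, 82, 81, 83, 83, 83, 83, 83, 84, 83, 82]
212 [62, 66, 64, 64, 64, 70, 84, 87, 89, 88, 94, 104, 91, 83, 83, 83, 82, 81, 82, 82]
213 [59, 62, 62, 61, 61, 70, 85, 87, 89, 88, 96, 114, 107, 91, 83, 83, 83, 82, 81, 82]
214 [66, 65, 65, 67, 74, 84, 84, 87, 89, 87, 96, 117, 115, 107, 94, 84, 83, 82, 82, 82]
215 [106, 99, 98, 103, 112, 
[... 179 characters left out ...]
, 121, 120, 113, 92, 87, 87, 90, 105, 120, 120, 119, 117, 116, 111, 98, 86, 83]
218 [126, 119, 120, 120, 117, 107, 96, 94, 93, 92, 104, 117, 121, 121, 119, 118, 116, 112, 100, 87]
219 [121, 119, 119, 120, 117, 109, 102, 104, 103, 98, 99, 109, 118, 120, 121, 119, 117, 115, 114, 111]
220 [119, 121, 120, 120, 119, 117, 115, 113, 112, 111, 114, 116, 118, 118, 121, 121, 119, 117, 122, 131]
221 [111, 119, 119, 119, 118, 118, 118, 118, 118, 118, 121, 125, 121, 119, 118, 120, 122, 117, 116, 117]
222 [98, 112, 123, 127, 126, 126, 124, 120, 123, 123, 139, 161, 144, 124, 115, 113, 112, 116, 116, 110]
223 [91, 111, 156, 186, 190, 187, 170, 140, 157, 141, 125, 133, 127, 118, 116, 114, 114, 116, 115, 109]
```

```bash
echo '[[[10, 0, 0, 2, 0], [10, 0, 0, 4, 0], [10, 0, 0, 4, 0]]]' > rows.txt && python3 -m crank rows.txt; echo '[[[10, 0, 0, 0.5, 0], [10, 0, 0, 0.5, 0]]]' > rows.txt && python3 -m crank rows.txt;echo '[[[10, 0, 0, 0.5, 0], [10, 0, 0, 0.5, 0]]]' > rows.txt && python3 -m crank rows.txt
```

```text
time: 5.62
tool_pos: [535.3, 33.4, 277.5]
tcp_rot: [-3.141, 0.0, 0.337]
contact_force: [-0.1, -0.7, -0.5]
grip_width: 14.9
finger_force: 30.0
time: 5.88
tool_pos: [535.4, 33.3, 277.2]
tcp_rot: [3.142, 0.0, 0.337]
contact_force: [0.5, -0.3, -1.7]
grip_width: 15.5
finger_force: 30.0
time: 6.12
tool_pos: [535.4, 33.3, 276.7]
tcp_rot: [3.142, 0.0, 0.337]
contact_force: [-0.3, -0.2, -0.5]
grip_width: 15.1
finger_force: 30.0
```

```bash
echo '[[[10, 0, 0, 1, 0], [10, 0, 0, 1, 0]]]' > rows.txt && python3 -m crank rows.txt; echo '[[[10, 0, 0, 1, 0], [10, 0, 0, 2, 0], [10, 0, 0, 2, 0]]]' > rows.txt && python3 -m crank rows.txt ; echo '[[[10, 0, 0, 1, 0], [10, 0, 0, 2, 0], [10, 0, 0, 2, 0]]]' > rows.txt && python3 -m crank rows.txt
```

```text
time: 6.38
tool_pos: [535.4, 33.3, 275.6]
tcp_rot: [3.142, 0.0, 0.337]
contact_force: [0.4, 0.9, -0.5]
grip_width: 15.2
finger_force: 30.0
time: 6.75
tool_pos: [535.4, 33.3, 273.6]
tcp_rot: [3.142, 0.0, 0.337]
contact_force: [-0.5, 0.7, -0.3]
grip_width: 15.2
finger_force: 30.0
time: 7.12
tool_pos: [535.4, 33.3, 271.6]
tcp_rot: [3.142, 0.0, 0.337]
contact_force: [0.2, -0.2, -0.4]
grip_width: 15.0
finger_force: 30.0
```

```bash
python3 -c "
from h import *
o=bot.get_obs();print(o['tool_pos'],o['contact_force'],o['moment'])"
```

```text
[535.36930716  33.31554241 271.60557958] [ 0.2180429  -0.17642139 -0.41170678] [-0.02842913 -0.01336947  0.02342484]
```

```bash
echo '[[[10, 0, 0, 1, 0], [10, 0, 0, 2, 0], [10, 0, 0, 2.5, 0], [10, 0, 0, 2.5, 0]]]' > rows.txt && python3 -m crank rows.txt; echo '[[[10, 0, 0, 0.5, 0], [10, 0, 0, 0.5, 0]]]' > rows.txt && python3 -m crank rows.txt; echo '[[[10, 0, 0, 0.5, 0], [10, 0, 0, 0.5, 0]]]' > rows.txt && python3 -m crank rows.txt; echo '[[[10, 0, 0, 0.4, 0], [10, 0, 0, 0.4, 0]]]' > rows.txt && python3 -m crank rows.txt
```

```text
time: 7.62
tool_pos: [535.4, 33.3, 269.2]
tcp_rot: [3.142, 0.0, 0.337]
contact_force: [-0.4, -0.4, -1.0]
grip_width: 14.8
finger_force: 30.0
time: 7.88
tool_pos: [535.4, 33.3, 268.7]
tcp_rot: [3.142, 0.0, 0.337]
contact_force: [0.7, -0.5, -0.8]
grip_width: 15.3
finger_force: 30.0
time: 8.12
tool_pos: [535.4, 33.3, 268.2]
tcp_rot: [3.142, 0.0, 0.337]
contact_force: [-0.1, 0.2, -1.8]
grip_width: 15.2
finger_force: 30.0
time: 8.38
tool_pos: [535.4, 33.3, 268.0]
tcp_rot: [3.141, -0.0, 0.337]
contact_force: [-0.7, 0.0, 0.5]
grip_width: 15.1
finger_force: 30.0
```

```bash
echo '[[[10, 0, 0, 0.3, 0], [10, 0, 0, 0.3, 0]]]' > rows.txt && python3 -m crank rows.txt; echo '[[[10, 0, 0, 0.3, 0], [10, 0, 0, 0.3, 0]]]' > rows.txt && python3 -m crank rows.txt
```

```text
time: 8.62
tool_pos: [535.5, 33.3, 267.8]
tcp_rot: [3.141, -0.001, 0.337]
contact_force: [-0.6, 0.3, 2.6]
grip_width: 15.2
finger_force: 30.0
time: 8.88
tool_pos: [535.5, 33.3, 267.7]
tcp_rot: [3.141, -0.001, 0.337]
contact_force: [-1.1, 0.8, 5.6]
grip_width: 14.8
finger_force: 30.0
```

Run:
```python
import cv2
i=cv2.imread("pics/scene0.png")
c=cv2.resize(i[200:240,280:340],None,fx=13,fy=13,interpolation=cv2.INTER_CUBIC)
cv2.imwrite("pics/c6.png",cv2.convertScaleAbs(c,alpha=1.2))
```

```text
(no output)
```

View pics/c6.png

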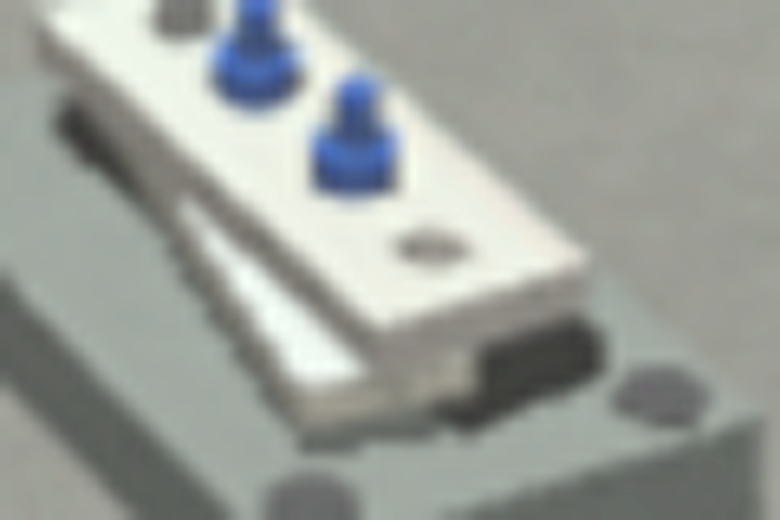

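Run:
```python
from h import *
S=cap("scene")
f=lambda x,y:((x+.5)/13-.5+280,(y+.5)/13-.5+200)
c0,yaw=np.array([497.4,17.6]),0.337
R=np.array([[np.cos(yaw),np.sin(yaw)],[-np.sin(yaw),np.cos(yaw)]])
for n,p,z in [("cover L",(385,327),48),("cover R",(588,262),48),("cover hole",(430,247),48),("white L top",(297,388),38),("white L bot",(303,436),30),("white side start",(182,197),38),("white R bot",(470,400),30),("black R bot",(600,365),22),("black R top",(603,325),30),("black L bot",(460,425),22)]:
    w=tri([(S,f(*p))],z)[0]; print(n,w.round(1),"post-rel",(R@(w-c0)+[40,0]).round(1))
print("tcp base",R@(np.array([535.4,33.3])-c0)+[40,0])
```

```text
cover L [556.8  20.9] post-rel [ 97.2 -16.5]
cover R [543.1  57. ] post-rel [96.2 22. ]
cover hole [535.   32.6] post-rel [80.4  1.7]
white L top [557.3   6.8] post-rel [ 92.9 -30. ]
white L bot [559.3   7.5] post-rel [ 95.1 -30. ]
white side start [498.7  -2. ] post-rel [ 34.8 -18.9]
white R bot [553.3  36. ] post-rel [98.8 -1.1]
black R bot [535.   61.9] post-rel [90.1 29.4]
black R top [535.1  62. ] post-rel [90.3 29.4]
black L bot [548.6  35.6] post-rel [94.3  0.1]
tcp base [81.05385366  2.25191026]
```

```bash
echo '[[[10, 0, 0, -1.2, 0], [10, 0, 3.5, -1.2, 0], [10, -0.2, 7, -1.2, 0], [10, -0.5, 10.5, -1.2, 0], [10, -0.7, 12.5, -1.2, 0]]]' > rows.txt && python3 -m crank rows.txt; echo '[[[10, 0, 0, 0, 0], [10, 0, 0, 0, 0]]]' > rows.txt && python3 -m crank rows.txt; echo '[[[10, 0, 0, 0.5, 0], [10, 0, 0, 0.5, 0]]]' > rows.txt && python3 -m crank rows.txt
```

```text
time: 9.55
tool_pos: [538.9, 21.0, 268.3]
tcp_rot: [-3.142, 0.0, 0.337]
contact_force: [-0.2, 0.1, -1.6]
grip_width: 15.2
finger_force: 30.0
time: 9.8
tool_pos: [538.8, 21.3, 268.4]
tcp_rot: [3.141, 0.0, 0.337]
contact_force: [0.9, 0.3, -1.6]
grip_width: 15.1
finger_force: 30.0
time: 10.05
tool_pos: [538.8, 21.4, 267.9]
tcp_rot: [3.142, 0.0, 0.337]
contact_force: [0.6, 0.4, -1.3]
grip_width: 15.2
finger_force: 30.0
```

```bash
echo '[[[10, -0.2, 1, 0, 0], [10, -0.3, 2, 0, 0], [10, -0.3, 2, 0, 0]]]' > rows.txt && python3 -m crank rows.txt; echo '[[[10, 0, 0, 0.5, 0], [10, 0, 0, 0.5, 0]]]' > rows.txt && python3 -m crank rows.txt;  echo '[[[10, 0, 0, 0.3, 0], [10, 0, 0, 0.3, 0]]]' > rows.txt && python3 -m crank rows.txt
```

```text
time: 10.42
tool_pos: [539.2, 19.2, 267.9]
tcp_rot: [3.142, 0.0, 0.337]
contact_force: [0.7, -0.2, -0.9]
grip_width: 15.2
finger_force: 30.0
time: 10.68
tool_pos: [539.2, 19.3, 267.4]
tcp_rot: [3.142, 0.0, 0.337]
contact_force: [-0.1, 0.5, -1.3]
grip_width: 15.4
finger_force: 30.0
time: 10.92
tool_pos: [539.2, 19.3, 267.1]
tcp_rot: [3.142, 0.0, 0.337]
contact_force: [-0.6, 0.1, -0.8]
grip_width: 15.3
finger_force: 30.0
```

```bash
echo '[[[10, 0, 0, 0.5, 0], [10, 0, 0, 1, 0], [10, 0, 0, 1, 0]]]' > rows.txt && python3 -m crank rows.txt; echo '[[[10, 0, 0, 1, 0], [10, 0, 0, 1, 0]]]' > rows.txt && python3 -m crank rows.txt;  echo '[[[10, 0, 0, 1, 0], [10, 0, 0, 1, 0]]]' > rows.txt && python3 -m crank rows.txt
```

```text
time: 11.3
tool_pos: [539.2, 19.3, 266.0]
tcp_rot: [3.142, 0.0, 0.337]
contact_force: [0.3, 0.5, -1.1]
grip_width: 15.5
finger_force: 30.0
time: 11.55
tool_pos: [539.2, 19.3, 265.0]
tcp_rot: [-3.142, 0.0, 0.337]
contact_force: [-0.9, 0.6, -0.9]
grip_width: 15.1
finger_force: 30.0
time: 11.8
tool_pos: [539.2, 19.3, 264.0]
tcp_rot: [3.142, 0.0, 0.337]
contact_force: [-0.9, 0.1, -0.8]
grip_width: 15.2
finger_force: 30.0
```

```bash
echo '[[[10, 0, 0, 1.5, 0], [10, 0, 0, 2.5, 0], [10, 0, 0, 2.5, 0]]]' > rows.txt && python3 -m crank rows.txt; echo '[[[10, 0.6, -5, 0, 0], [10, 0.9, -10, 0, 0], [10, 0.9, -15, 0, 0], [10, 0.5, -20, 0, 0], [10, 0, -24, 0, 0]]]' > rows.txt && python3 -m crank rows.txt; echo '[[[10, 0, 0, 0, 0], [10, 0, 0, 0, 0]]]' > rows.txt && python3 -m crank rows.txt
```

```text
time: 12.18
tool_pos: [539.2, 19.3, 261.5]
tcp_rot: [-3.142, 0.0, 0.337]
contact_force: [0.0, -0.0, -1.0]
grip_width: 15.6
finger_force: 30.0
time: 12.8
tool_pos: [531.1, 42.3, 261.6]
tcp_rot: [3.141, -0.0, 0.337]
contact_force: [0.3, -0.7, -1.0]
grip_width: 15.3
finger_force: 30.0
time: 13.05
tool_pos: [531.3, 41.9, 261.6]
tcp_rot: [3.141, -0.0, 0.337]
contact_force: [-0.4, 0.5, -1.4]
grip_width: 15.4
finger_force: 30.0
```

```bash
echo '[[[10, 0, 0, 1, 0], [10, 0, 0, 1, 0]]]' > rows.txt && python3 -m crank rows.txt; echo '[[[10, 0, 0, 0.5, 0], [10, 0, 0, 0.5, 0]]]' > rows.txt && python3 -m crank rows.txt;  echo '[[[10, 0, 0, 0.4, 0], [10, 0, 0, 0.4, 0]]]' > rows.txt && python3 -m crank rows.txt; echo '[[[10, 0, 0, 0.3, 0], [10, 0, 0, 0.3, 0]]]' > rows.txt && python3 -m crank rows.txt
```

```text
time: 13.3
tool_pos: [531.3, 41.8, 260.5]
tcp_rot: [3.142, 0.0, 0.337]
contact_force: [-0.2, -0.2, -1.2]
grip_width: 15.2
finger_force: 30.0
time: 13.55
tool_pos: [531.3, 41.9, 260.0]
tcp_rot: [3.142, 0.0, 0.337]
contact_force: [-0.3, -0.4, -0.7]
grip_width: 15.2
finger_force: 30.0
time: 13.8
tool_pos: [531.3, 41.9, 259.7]
tcp_rot: [3.142, 0.0, 0.337]
contact_force: [1.3, -0.8, -1.5]
grip_width: 15.0
finger_force: 30.0
time: 14.05
tool_pos: [531.3, 41.9, 259.4]
tcp_rot: [3.141, 0.0, 0.337]
contact_force: [0.8, -0.0, -0.8]
grip_width: 15.4
finger_force: 30.0
```

```bash
echo '[[[10, 0, 0, 0.5, 0], [10, 0, 0, 0.5, 0]]]' > rows.txt && python3 -m crank rows.txt; echo '[[[10, 0, 0, 1, 0], [10, 0, 0, 1, 0]]]' > rows.txt && python3 -m crank rows.txt;  echo '[[[10, 0, 0, 1, 0], [10, 0, 0, 1, 0]]]' > rows.txt && python3 -m crank rows.txt; echo '[[[10, 0, 0, 1, 0], [10, 0, 0, 1, 0]]]' > rows.txt && python3 -m crank rows.txt; echo '[[[10, 0, 0, 1, 0], [10, 0, 0, 1, 0]]]' > rows.txt && python3 -m crank rows.txt
```

```text
time: 14.3
tool_pos: [531.3, 42.0, 258.8]
tcp_rot: [3.142, 0.0, 0.337]
contact_force: [0.5, 0.5, -1.3]
grip_width: 15.4
finger_force: 30.0
time: 14.55
tool_pos: [531.3, 42.0, 257.8]
tcp_rot: [3.142, 0.0, 0.337]
contact_force: [-0.3, 0.2, -1.2]
grip_width: 15.4
finger_force: 30.0
time: 14.8
tool_pos: [531.3, 42.0, 256.8]
tcp_rot: [-3.142, 0.0, 0.337]
contact_force: [-0.0, 0.6, -1.4]
grip_width: 14.8
finger_force: 30.0
time: 15.05
tool_pos: [531.3, 42.0, 255.8]
tcp_rot: [3.142, 0.0, 0.337]
contact_force: [0.1, 0.3, -1.6]
grip_width: 15.4
finger_force: 30.0
time: 15.3
tool_pos: [531.3, 42.0, 254.8]
tcp_rot: [3.142, 0.0, 0.337]
contact_force: [-0.3, -0.5, -0.9]
grip_width: 15.4
finger_force: 30.0
```

```bash
echo '[[[10, 0, 3, 0, 0], [10, 0.2, 7, 0, 0], [10, 0.3, 10, 0, 0], [10, 0.3, 11.8, 0, 0], [10, 0.3, 11.8, 0, 0]]]' > rows.txt && python3 -m crank rows.txt; echo '[[[10, 0, 0, 1, 0], [10, 0, 0, 2, 0], [10, 0, 0, 2, 0]]]' > rows.txt && python3 -m crank rows.txt; echo '[[[10, 0, 0, 0.5, 0], [10, 0, 0, 0.5, 0]]]' > rows.txt && python3 -m crank rows.txt;  echo '[[[10, 0, 0, 0.4, 0], [10, 0, 0, 0.4, 0]]]' > rows.txt && python3 -m crank rows.txt; echo '[[[10, 0, 0, 0.3, 0], [10, 0, 0, 0.3, 0]]]' > rows.txt && python3 -m crank rows.txt
```

```text
time: 15.92
tool_pos: [535.6, 30.7, 254.9]
tcp_rot: [3.141, -0.0, 0.337]
contact_force: [0.1, 0.5, -1.7]
grip_width: 15.1
finger_force: 30.0
time: 16.3
tool_pos: [535.4, 31.0, 252.8]
tcp_rot: [3.142, 0.0, 0.337]
contact_force: [0.2, -0.4, -0.6]
grip_width: 15.2
finger_force: 30.0
time: 16.55
tool_pos: [535.5, 30.9, 252.4]
tcp_rot: [3.142, 0.0, 0.337]
contact_force: [0.3, 0.3, -0.9]
grip_width: 15.5
finger_force: 30.0
time: 16.8
tool_pos: [535.5, 30.9, 252.0]
tcp_rot: [3.142, -0.0, 0.337]
contact_force: [-0.7, -0.4, -1.0]
grip_width: 15.2
finger_force: 30.0
time: 17.05
tool_pos: [535.5, 30.9, 251.7]
tcp_rot: [3.141, -0.0, 0.337]
contact_force: [-0.7, -0.7, -0.9]
grip_width: 15.6
finger_force: 30.0
```

```bash
echo '[[[10, 0, 0, 0.5, 0], [10, 0, 0, 0.5, 0]]]' > rows.txt && python3 -m crank rows.txt; echo '[[[10, 0, 0, 0.5, 0], [10, 0, 0, 0.5, 0]]]' > rows.txt && python3 -m crank rows.txt;  echo '[[[10, 0, 0, 0.5, 0], [10, 0, 0, 0.5, 0]]]' > rows.txt && python3 -m crank rows.txt; echo '[[[10, 0, 0, 0.5, 0], [10, 0, 0, 0.5, 0]]]' > rows.txt && python3 -m crank rows.txt
```

```text
time: 17.3
tool_pos: [535.5, 30.9, 251.1]
tcp_rot: [3.142, 0.0, 0.337]
contact_force: [-0.2, 0.0, 0.4]
grip_width: 15.5
finger_force: 30.0
time: 17.55
tool_pos: [535.5, 30.9, 250.6]
tcp_rot: [3.142, 0.0, 0.337]
contact_force: [1.0, -0.2, -1.2]
grip_width: 15.2
finger_force: 30.0
time: 17.8
tool_pos: [535.5, 30.9, 250.1]
tcp_rot: [3.142, 0.0, 0.337]
contact_force: [1.0, 0.5, -1.3]
grip_width: 15.4
finger_force: 30.0
time: 18.05
tool_pos: [535.5, 30.9, 249.7]
tcp_rot: [3.142, 0.0, 0.337]
contact_force: [-0.7, -0.3, -1.0]
grip_width: 15.2
finger_force: 30.0
```

```bash
echo '[[[10, 0, 0, 1, 0], [10, 0, 0, 2, 0], [10, 0, 0, 2, 0]]]' > rows.txt && python3 -m crank rows.txt; echo '[[[10, 0, 0, 1, 0], [10, 0, 0, 2, 0], [10, 0, 0, 3, 0], [10, 0, 0, 3, 0]]]' > rows.txt && python3 -m crank rows.txt; echo '[[[10, 0, 0, 1, 0], [10, 0, 0, 2, 0], [10, 0, 0, 3, 0], [10, 0, 0, 3, 0]]]' > rows.txt && python3 -m crank rows.txt
```

```text
time: 18.42
tool_pos: [535.5, 30.9, 247.6]
tcp_rot: [3.142, 0.0, 0.337]
contact_force: [-0.6, -0.5, -1.1]
grip_width: 15.6
finger_force: 30.0
time: 18.92
tool_pos: [535.5, 30.9, 244.6]
tcp_rot: [-3.142, 0.0, 0.337]
contact_force: [0.4, -0.4, -1.0]
grip_width: 15.3
finger_force: 30.0
time: 19.42
tool_pos: [535.5, 30.9, 241.6]
tcp_rot: [3.142, 0.0, 0.337]
contact_force: [1.0, -0.2, -0.8]
grip_width: 15.1
finger_force: 30.0
```

```bash
echo '[[[10, 0, 0, 1, 0], [10, 0, 0, 2, 0], [10, 0, 0, 3, 0], [10, 0, 0, 3, 0]]]' > rows.txt && python3 -m crank rows.txt; echo '[[[10, 0, 0, 1, 0], [10, 0, 0, 2, 0], [10, 0, 0, 3, 0], [10, 0, 0, 3, 0]]]' > rows.txt && python3 -m crank rows.txt; echo '[[[10, 0, 0, 0.5, 0], [10, 0, 0, 1, 0], [10, 0, 0, 1, 0]]]' > rows.txt && python3 -m crank rows.txt
```

```text
time: 19.92
tool_pos: [535.5, 30.9, 238.6]
tcp_rot: [-3.142, 0.0, 0.337]
contact_force: [0.2, 0.4, -1.6]
grip_width: 15.6
finger_force: 30.0
time: 20.42
tool_pos: [535.5, 30.9, 235.6]
tcp_rot: [3.142, 0.0, 0.337]
contact_force: [0.9, 0.2, -2.2]
grip_width: 15.3
finger_force: 30.0
time: 20.8
tool_pos: [535.5, 30.9, 234.7]
tcp_rot: [3.142, 0.0, 0.337]
contact_force: [0.6, 0.1, -1.2]
grip_width: 15.6
finger_force: 30.0
```

```bash
echo '[[[10, 0, 0, 0.6, 0], [10, 0, 0, 0.6, 0]]]' > rows.txt && python3 -m crank rows.txt; echo '[[[10, 0, 0, 0.5, 0], [10, 0, 0, 0.5, 0]]]' > rows.txt && python3 -m crank rows.txt; echo '[[[10, 0, 0, 0.4, 0], [10, 0, 0, 0.4, 0]]]' > rows.txt && python3 -m crank rows.txt; echo '[[[10, 0, 0, 0.3, 0], [10, 0, 0, 0.3, 0]]]' > rows.txt && python3 -m crank rows.txt
```

```text
time: 21.05
tool_pos: [535.5, 30.9, 234.1]
tcp_rot: [3.142, 0.0, 0.337]
contact_force: [0.1, -0.0, -0.3]
grip_width: 15.4
finger_force: 30.0
time: 21.3
tool_pos: [535.5, 30.9, 233.6]
tcp_rot: [3.142, 0.0, 0.337]
contact_force: [-0.8, -0.5, -1.3]
grip_width: 14.8
finger_force: 30.0
time: 21.55
tool_pos: [535.6, 30.9, 233.3]
tcp_rot: [3.141, -0.0, 0.337]
contact_force: [-0.7, 0.4, -0.3]
grip_width: 15.2
finger_force: 30.0
time: 21.8
tool_pos: [535.6, 30.9, 233.2]
tcp_rot: [3.141, -0.001, 0.337]
contact_force: [-1.7, -0.6, 3.1]
grip_width: 15.3
finger_force: 30.0
```

```bash
echo '[[[20, 0, 0, 0, 0], [40, 0, 0, 0, 0], [40, 0, 0, 0, 0], [40, 0, 0, 0, 0]]]' > rows.txt && python3 -m crank rows.txt; echo '[[[40, 0, 0, -10, 0], [40, 0, 0, -40, 0], [40, 0, 0, -80, 0], [40, 0, 0, -120, 0], [40, 0, 0, -120, 0]]]' > rows.txt && python3 -m crank rows.txt; echo '[[[40, 0, 60, 0, 0], [40, 0, 120, 0, 0], [40, 0, 180, 0, 0], [40, 0, 180, 0, 0]]]' > rows.txt && python3 -m crank rows.txt
python3 - <<'E'
from h import *
T=cap("top","t9.png");S=cap("scene","s9.png")
r=lambda a,k:cv2.resize(a,None,fx=k,fy=k,interpolation=cv2.INTER_CUBIC)
i=cv2.imread("pics/s9.png");j=cv2.imread("pics/t9.png")
cv2.imwrite("pics/c9.png",np.hstack([r(i[180:250,265:345],5),r(j[200:270,230:310],5)]))
t,s=[blobs(masks(c)[0]["brass"],*w) for c,w in((T,(240,210,40,40)),(S,(300,180,30,50)))];print(t,s)
print("handle top@84: top",proj(T,[535.4,30.9,84]),"scene",proj(S,[535.4,30.9,84]),proj(S,[535.4,30.9,48]))
E
```

```text
time: 22.3
tool_pos: [535.5, 30.9, 232.8]
tcp_rot: [3.142, 0.0, 0.337]
contact_force: [0.3, 0.1, -0.0]
grip_width: 39.5
finger_force: 0.0
time: 22.92
tool_pos: [536.1, 30.9, 356.9]
tcp_rot: [3.138, -0.007, 0.337]
contact_force: [-0.1, -0.3, 0.1]
grip_width: 39.6
finger_force: 0.0
time: 23.42
tool_pos: [595.3, -142.9, 351.5]
tcp_rot: [3.141, 0.001, 0.332]
contact_force: [-0.3, 0.7, -1.1]
grip_width: 39.9
finger_force: 0.0
[([259.71, 232.5], 56, [256, 229, 8, 8])] [([311.9, 204.97], 30, [309, 203, 7, 5]), ([311.73, 209.45], 11, [309, 209, 6, 2]), ([312.0, 212.5], 10, [310, 212, 5, 2]), ([311.35, 218.0], 48, [307, 215, 10, 7])]
handle top@84: top [259.7740159  230.82946485] scene [312.38230739 204.1440788 ] [311.87544703 218.71850871]
```

View pics/c9.png

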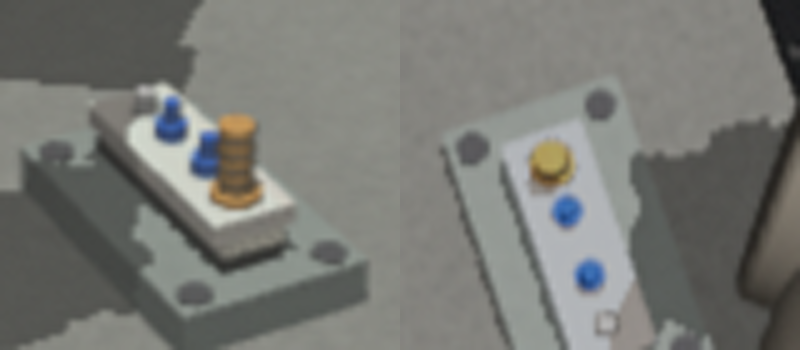

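The rod stands upright with its collar flat on the cover, at scene pixel (312,217). The plates are stacked in line and the robot is clear, so I'm handing in.

```bash
echo '[[[40, 0, 0, 0, 0], [40, 0, 0, 0, 0]]]' > rows.txt && python3 -m crank rows.txt; python3 -c "
from plant import bot
print(bot.close_job())"
```

```text
time: 23.78
tool_pos: [594.8, -137.6, 353.1]
tcp_rot: [-3.141, 0.0, 0.339]
contact_force: [-1.1, -0.5, 0.0]
grip_width: 39.6
finger_force: 0.0
the job is handed in; nothing more can be done
None
```

The rod is fully home through the cover, both frames and the base hole, with its collar on the cover; it is released, and the job was handed in at about 24 s with contact readings of at most 5.6 N.

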